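# Fold away the jointed drying rail

## Robot

A 6-joint arm with a two-finger parallel gripper is mounted at the origin on the work surface. World frame = base frame: x ahead of the robot, y to its left, z up, the work surface at z = 0. Lengths are in m, angles in rad, forces in N, time in s.
With the tool pointing down it reaches from about 0.275 to 0.75 m from the base axis. Payload 10.2 kg.
Tool frame: the origin (TCP) lies midway between the tips of the shut fingers; the grasp point (between the pads) lies 19 mm behind it (env.hold_point_z is the distance from the TCP to the grasp point, in m); z points along the fingers, y is the line along which they close (so a half turn about z gives the same grasp; the last joint's range is limited). The gripper opens to 85 mm and grips with 20 to 120 N. Pads are 22 mm wide; open, the fingers measure 114 mm over their backs; the gripper's body (76 mm by 85 mm) begins 54 mm behind the grasp point. The pads swing forward as they close: fully open they stand 13 mm farther back than shut.
Start: joints at [-1.415, 0.313, 1.498, -0, 1.331, -0.223], TCP at [0.194, -0.488, 0.231] pointing down, gripper open.
Joint ranges: [-2.94, 2.94], [-0.97, 2.17], [0.19, 2.56], [-1.23, 4.37], [0.02, 3.11], [-2.88, 2.88]. Speed limits (rad/s): [2.39, 2.39, 3.01, 3.14, 3.14, 3.14].

## Interface

Orientations are given as a unit quaternion [x, y, z, w].
In Python, from bench import env, kinematics, monitor, eyes, job gives the robot as it stands. The module is installed in compiled form; this text tells all that it offers. Calls block until the motion is done:
- env.reach(position, orientation): joint-space move of the TCP to a pose.
- env.movel(position, velocity=0.15, frame=None, guard=None): straight line of the TCP; frame=None keeps the orientation; velocity is the mean speed in m/s. With guard (N) it stops when the force on the tool has changed by that much, and returns True; else False.
- env.set_joints(angles): joint-space move.
- env.release() and env.close_gripper(effort=None): open the fingers fully, or close them until they stop; effort is the grip in N (None keeps the last).
- env.hold(seconds).
- kinematics.ik(position, orientation): joint angles nearest the present ones, or None.
- monitor.sense(): the state.
- eyes.grab_frame(name): name is "side" or "top" or "wrist"; returns a dict with "frame" (480x640x3 uint8, red, green, blue), "mtx" (3x3 intrinsics, pixels), "k1" (the pictures are not rectified: a ray, as slopes to the right and down, at radius r is drawn at 1 + k1 r^2 times it, then the intrinsics apply), "view" (4x4, takes a point from world to camera coordinates). Camera axes: x right, y down, z forward; pixel columns grow to the right and rows downward; lengths in m; the calibration is good to about 2 mm. A picture is of the moment at which its call begins. There is no depth.
A pose or a line that the arm cannot do raises env.MotionError and nothing moves.
- job.hand_in(): hands the job in; it is judged then, once.
The state is a dict: "clock": time; "joints": joint angles; "qvel": joint speeds; "joint_efforts": joint torques, N m; "position": TCP position; "ee_rot": TCP orientation; "contact_force": force on the tool from outside, world axes, zero at the start; "ft_torque": the same for the moment, N m; "finger_gap": opening from 0.0 (shut) to 1.0 (fully open); "gripper_force": force on a finger pad.
Only numpy, scipy, OpenCV 4.12 (cv2) and the standard library are available. Lean on these libraries where they do the work, as an engineer would, in place of code of your own. Each camera call takes 0.05 s, during which the arm holds its last target. There are 200 camera calls.

## Task

Fold away the jointed drying rail on the utility-room worktop, one section at a time: first fold the outer arm (red knob) right back over the inner arm, so that the red knob stands over the post; only then swing the folded pair round to park with its black elbow knob over the yellow rest, not the blue one. Let go of it there, still folded.

Things in the scene. Friction and masses are not known exactly. Their poses are not given: they have to be found in the camera images.
- tip_knob (a point): Centre, 146 mm above the worktop, of the red knob (upright cylinder, 24 mm across, 124 to 168 mm high, turns freely) on the end of the white outer arm (20 mm wide, top at 122 mm), 150 mm from the elbow axis. The arm turns level about the elbow, friction 0.1 N m, stays where left; it starts about square to the inner arm and folds the short way to a stop, red knob over the post.
- elbow_knob (a point): Centre, 146 mm above the worktop, of the black knob on the elbow axis, where both arms meet; same size as the red knob, turns freely too. It belongs to the white inner arm (20 mm wide, top at 104 mm), 150 mm from the post's axis, which swings level about the post, friction 0.25 N m, stays where left, and passes freely over either rest: no stop there.
- post_axis (a point): Point on the vertical axis of the rail's fixed steel post, 105 mm above the worktop: the hinge of the inner arm. Nothing of the post stands higher, so the folded outer arm lies above it, exactly over the inner arm.
- yellow_rest (a point): Centre of the upper face, 86 mm above the worktop, of the yellow rest: a round cap 64 mm across on a thin fixed steel stand, about 150 mm from the post on one side of it (which side varies). The inner arm passes just above it; parked means that the black knob stands over it.
- blue_rest (a point): Centre of the upper face, 86 mm above the worktop, of the blue rest: alike but for its colour, on the other side of the post; not to be used.
There are look-alikes about, which are no part of the job. What is shaped like the part that bears yellow_rest but green or orange is not meant.

How it is judged:
On the way, in this order (a step that is already met when the one before it is completed fails the run):
1. the outer arm is folded back over the inner arm (red knob within 26 mm of the post's axis, seen from above) while the elbow is still at least 60 mm from the yellow rest (horizontal distance between tip_knob and post_axis below 0.026 m and horizontal distance between elbow_knob and yellow_rest above 0.06 m), for 0.2 s.
2. the folded pair is swung round to the yellow rest (black knob within 20 mm of its centre, seen from above), still folded (horizontal distance between elbow_knob and yellow_rest below 0.02 m and horizontal distance between tip_knob and post_axis below 0.026 m), for 0.2 s.
At the end, for the whole second after the job is handed in: Seen from above, the red knob is within 26 mm of the post's axis (outer arm folded to within 10 degrees) and the black elbow knob within 20 mm of the yellow rest's centre, with the rail let go (all of step 2); the robot touches nothing.
It also fails if it takes over 51 s, if anything falls off the work surface, if the arm or the gripper's body presses on something with over 40 N, if the wrist force passes 120 N, or if a joint passes its speed limit or range.

## Working session

There is one attempt and no reset: what is moved stays moved. The work goes in short steps, each a Python script; the robot and the scene stay as the last script left them, time stands still between calls to the robot, and variables do not carry over. Pictures are saved under pics/ and viewed, at most 10 in all, crops included, and the job is handed in when it is done.

```bash
mkdir -p pics; cat > h.py <<'E'
from bench import env, kinematics, monitor, eyes, job
import numpy as np, cv2
def grab(n,f):
    d=eyes.grab_frame(n); cv2.imwrite(f,d["frame"][:,:,::-1]); np.savez(f[:-4],**{k:d[k] for k in("mtx","k1","view")}); return d
def ray(d,u,v):
    K=np.array(d["mtx"]);V=np.array(d["view"]);k1=float(d["k1"])
    p=cv2.undistortPoints(np.array([[[u,v]]],float),K,np.array([k1,0,0,0,0.]))[0,0]
    R=V[:3,:3];return -R.T@V[:3,3],R.T@np.array([p[0],p[1],1.])
def atz(d,u,v,z):
    c,r=ray(d,u,v);return c+r*(z-c[2])/r[2]
E
python3 - <<'E'
from h import *
for n in("top","side"):grab(n,f"pics/{n}0.png")
s=monitor.sense();print(s["clock"],s["ee_rot"],env.hold_point_z)
E
```

```text
0.1 [ 9.82116026e-01  1.88275779e-01  8.07987603e-06 -5.84377165e-04] 0.0187
```

View pics/top0.png

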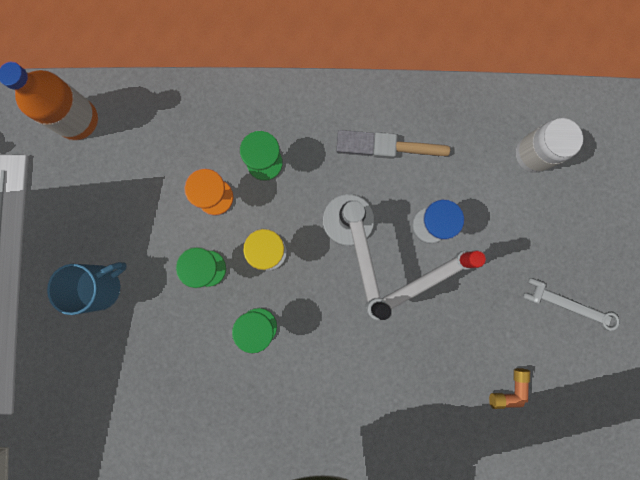

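View pics/side0.png

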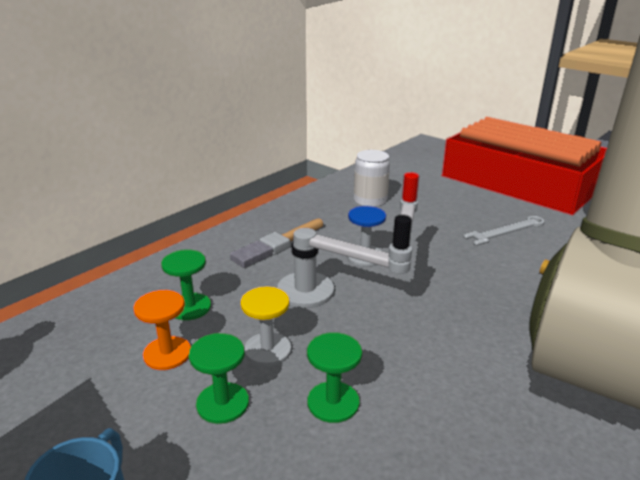

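The top view shows the post at about (354,211), the black knob at (381,311), the red knob at (473,259), the yellow rest at (264,250) and the blue rest at (444,219). The side view confirms this layout, with green and orange look-alikes beyond the yellow rest.

```bash
python3 - <<'E'
from h import *
d=np.load("pics/top0.npz")
P={n:atz(d,*a) for n,a in dict(post=(354,211,.105),elb=(381,311,.168),tip=(478,259,.168),yel=(264.5,249.5,.086),blu=(444,219,.086),wrench=(575,305,0)).items()}
for n in P:print(n,P[n].round(4))
D=lambda a,b:np.linalg.norm((P[a]-P[b])[:2]).round(4)
print(D('post','elb'),D('elb','tip'),D('post','yel'),D('post','blu'),D('elb','yel'))
print(ray(d,0,0)[0])
im=cv2.imread("pics/top0.png")[180:340,230:500];cv2.imwrite("pics/c0.png",cv2.resize(im,(800,474),interpolation=cv2.INTER_CUBIC))
E
```

```text
post [ 0.667  -0.0219  0.105 ]
elb [ 0.5212 -0.0526  0.168 ]
tip [ 0.5932 -0.1872  0.168 ]
yel [0.6076 0.1153 0.086 ]
blu [ 0.6591 -0.1661  0.086 ]
wrench [ 0.5201 -0.4283  0.    ]
0.1491 0.1527 0.1495 0.1444 0.1889
[0.56813277 0.0464344  0.76585093]
```

View pics/c0.png

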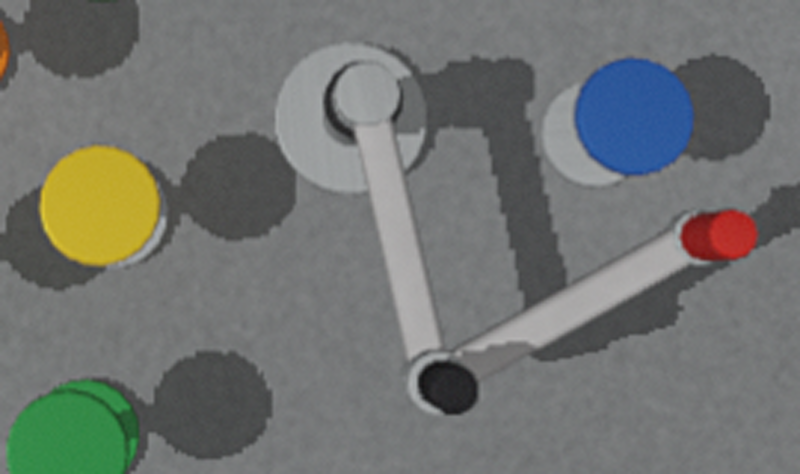

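```bash
cat >> h.py <<'E'
Q=np.array([1.,0,0,0])
post=np.array([.667,-.0219]);elb=np.array([.5205,-.0535]);tip=np.array([.593,-.1865]);yel=np.array([.6076,.1153])
def arc(c,a,b,z,n=8,v=.12):
    a0=np.arctan2(*(a-c)[::-1]);a1=np.arctan2(*(b-c)[::-1]);da=(a1-a0+np.pi)%(2*np.pi)-np.pi
    r0=np.linalg.norm(a-c);r1=np.linalg.norm(b-c)
    for t in np.linspace(0,1,n+1)[1:]:
        th=a0+t*da;r=r0+t*(r1-r0)
        env.movel([*(c+r*np.array([np.cos(th),np.sin(th)])),z],velocity=v)
        s=monitor.sense();print(round(s["clock"],2),s["position"].round(4) if hasattr(s["position"],'round') else s["position"],np.round(s["contact_force"],1))
def st(m):
    s=monitor.sense();print(m,round(s["clock"],2),np.round(s["position"],4),np.round(s["contact_force"],1),s["finger_gap"],s["gripper_force"])
E
python3 - <<'E'
from h import *
env.reach([*tip,.23],Q);st("above")
print(env.movel([*tip,.131],velocity=.12,guard=8));st("down")
env.close_gripper(25);st("grip")
arc(elb,tip,post,.131)
st("end");grab("top","pics/t1.png")
E
```

```text
above 1.92 [ 0.5927 -0.1873  0.23  ] [-0.5  0.9  0.3] 0.9993422874881756 0.0
False
down 2.89 [ 0.5934 -0.1867  0.1319] [0.3 0.4 1.1] 0.9976221498751957 0.0
grip 3.48 [ 0.5931 -0.1865  0.1312] [-0.3  0.3  2.2] 0.2756852374681715 26.41643911600113
3.83 [ 0.6135 -0.1729  0.1312] [0.2 0.6 3.1]
4.17 [ 0.6309 -0.1566  0.1312] [0.7 0.5 4.1]
4.53 [ 0.6459 -0.1374  0.1312] [-0.5  1.   4.2]
4.88 [ 0.6575 -0.1158  0.1312] [-1.7  0.4  5.1]
5.22 [ 0.6656 -0.0926  0.1312] [-0.8  0.6  5.4]
5.58 [ 0.6696 -0.0688  0.1312] [-3.   0.8  6.3]
5.92 [ 0.6699 -0.0449  0.1312] [-4.2 -0.1  7.2]
6.28 [ 0.6664 -0.0215  0.1312] [-3.9  0.5  7.4]
end 6.28 [ 0.6664 -0.0215  0.1312] [-3.9  0.5  7.4] 0.278293894101729 26.917069852352142
```

View pics/t1.png

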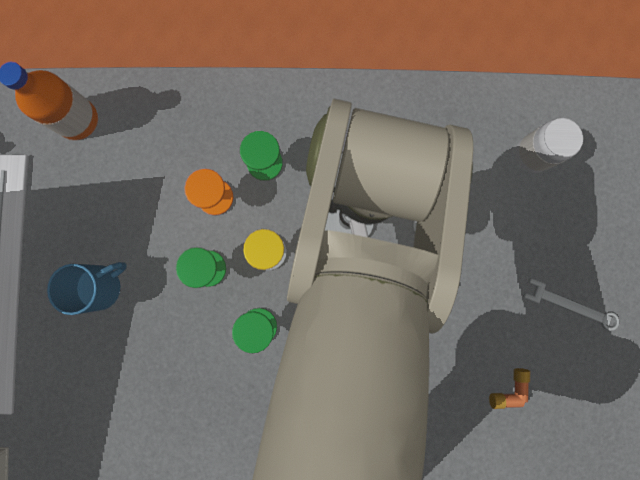

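The arm hides the rail here. I'll let go, move aside and look again.

```bash
python3 - <<'E'
from h import *
env.release();env.hold(.2);env.movel([.6664,-.0215,.24],velocity=.2)
env.reach([.38,-.3,.24],Q);st("aside")
grab("top","pics/t2.png")
im=cv2.imread("pics/t2.png")[180:340,230:500];cv2.imwrite("pics/c2.png",cv2.resize(im,(800,474),interpolation=cv2.INTER_CUBIC))
E
```

```text
aside 9.32 [ 0.3806 -0.2997  0.24  ] [ 0.2 -0.  -0.5] 0.9988066442624821 0.0
```

View pics/c2.png

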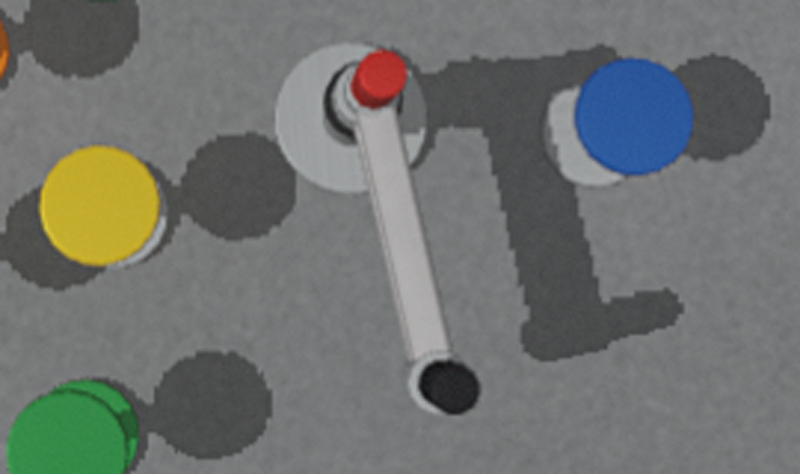

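Folded: the red knob's top at crop (382,76) stands over the post, and the elbow at (452,388) has not moved. Next I'll swing it, turning the gripper with the arc.

```bash
python3 - <<'E'
from h import *
from scipy.spatial.transform import Rotation as R
d=np.load("pics/t2.npz")
px=lambda u,v:(230+u/2.963,180+v/2.963)
T=atz(d,*px(383,75),.168)[:2];E=atz(d,*px(454,388),.168)[:2];Y=atz(d,*px(100,205),.086)[:2]
print("tip",T,np.linalg.norm(T-post),"elb",E,np.linalg.norm(E-post),"yel",Y,np.linalg.norm(Y-post))
assert np.linalg.norm(T-post)<.015
ang=lambda p:np.arctan2(*(p-post)[::-1])%(2*np.pi)
q=lambda t:(R.from_euler('z',t)*R.from_euler('x',np.pi)).as_quat()
a,b=ang(E),ang((Y+yel)/2);print(np.degrees([a,b]))
p=lambda t:post+.15*np.array([np.cos(t),np.sin(t)])
env.reach([*p(a),.24],q(a));print(monitor.sense()["joints"])
print(env.movel([*p(a),.131],velocity=.12,guard=8));env.close_gripper(25);st("grip")
for t in np.linspace(a,b,11)[1:]:
    env.movel([*p(t),.131],velocity=.07,frame=q(t));st("")
env.hold(.4);env.release();env.hold(.3);env.movel([*p(b),.25],velocity=.2)
env.reach([.38,-.3,.24],q(b));st("aside")
grab("top","pics/t3.png")
im=cv2.imread("pics/t3.png")[180:340,230:500];cv2.imwrite("pics/c3.png",cv2.resize(im,(800,474),interpolation=cv2.INTER_CUBIC))
E
```

```text
tip [ 0.66562099 -0.02260097] 0.0015469427722599723 elb [ 0.52126279 -0.05567696] 0.14960019467941482 yel [0.60809807 0.11651035] 0.1504222779275793
[193.04883906 113.23075906]
[-3.30806218e-01  3.03956327e-01  1.48674450e+00 -7.26288275e-05
  1.35082436e+00 -2.12864345e+00]
False
grip 13.38 [ 0.5209 -0.0558  0.1312] [-1.5  0.5  1.7] 0.26980152126252255 26.23532921075821
 13.83 [ 0.5175 -0.035   0.1311] [-1.2  1.2  3.6] 0.27244509883342566 26.449945271015167
 14.28 [ 0.5171 -0.0144  0.1311] [-3.7  2.2  4.5] 0.2719243813349867 26.639063358306885
 14.73 [0.5195 0.0064 0.1311] [-4.2  2.1  7.1] 0.2704004758694272 26.701692044734955
 15.18 [0.5248 0.0268 0.1311] [-5.1  3.6  7.2] 0.2711342536253584 26.747457683086395
 15.63 [0.5329 0.0463 0.1311] [-4.8  5.   7.8] 0.27364225003222814 26.76828771829605
 16.08 [0.5436 0.0644 0.1311] [-5.5  5.2  6.1] 0.27465585388366615 26.763981878757477
 16.53 [0.5568 0.0809 0.1312] [-5.4  6.6  7.2] 0.27646106554779326 26.737238466739655
 16.98 [0.5721 0.0953 0.1312] [-3.7  7.5  6.2] 0.266443084770918 26.69485867023468
 17.43 [0.5893 0.1075 0.1311] [-3.2  8.3  6. ] 0.2706331740603007 26.643398702144623
 17.88 [0.6081 0.1172 0.1312] [-2.6  8.3  4.8] 0.2754582861693048 26.58973127603531
aside 21.68 [ 0.3805 -0.2996  0.24  ] [-0.1  0.3 -0.8] 1.0013855230757425 0.0
```

View pics/c3.png

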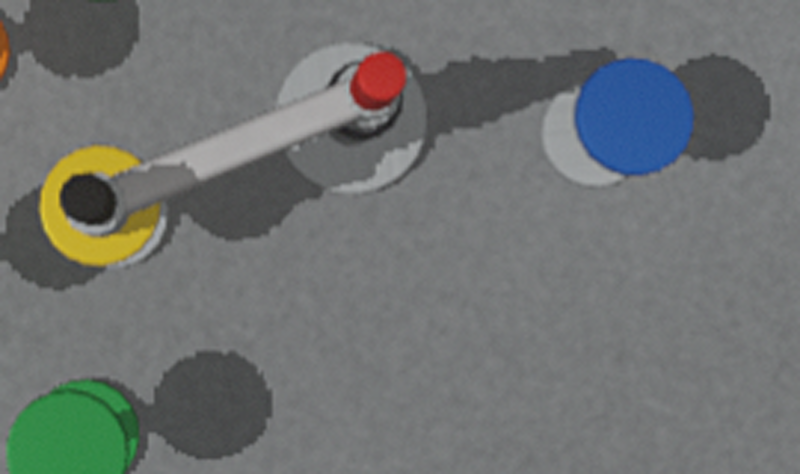

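The picture shows the pair still folded, with the red knob at (380,77) over the post. The black knob, top at (86,199), stands over the yellow rest, and the gripper is clear.

```bash
python3 - <<'E'
from h import *
d=np.load("pics/t3.npz")
f=lambda u,v:atz(d,230+u/2.963,180+v/2.963,.168)[:2]
e=np.linalg.norm(f(86,199)-yel),np.linalg.norm(f(382,76)-post);print(e)
if max(e)<.014: print(job.hand_in())
E
```

```text
(np.float64(0.0017742710688584456), np.float64(0.0018716197879609267))
the job is handed in; nothing more can be done
None
```

The rail is folded, parked and let go, and the job is handed in at about 22 s; in the last picture the black knob measured about 2 mm from the yellow rest's centre and the red knob about 2 mm from the post's axis, but no verdict came back.

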